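# Set out the bench for a welding nozzle change

## Task

Set the bench out for a nozzle change: stand the blue bin midway between the red torch rest and the dark steel block, in line with them, and stack the yellow bin squarely on top of it, turned end for end so that its black-strip end is over the blue bin's plain end and it stands on the blue rim instead of nesting. Stand the copper nozzle, tip up, in the middle of the steel block's top, and lay the green window cassette flat behind the red rest (on the side away from the robot), centred on it with a gap of about 30 mm. Leave the silver can and the amber jar where they are.

Things in the scene. Friction and masses are not known exactly. Their poses are not given: they have to be found in the camera images.
- blue_bin_center (a point): Blue stack-or-nest bin (mm): 100 long (x), 62 wide over the rim (y), 50 high, open top, 0.12 kg. Point at its centre, 25 above the underside; z up, x towards the end with the black strip (and black floor inside). Upright outer walls, 4 thick, from 21 up to 50, mouth 92 x 54; best gripped across the width at mid length, near the rim. Each long rim has two 16 wide notches, at x = 38 and -20.
- yellow_bin_center (a point): Yellow bin, same shape and axes as the blue. Lower tub 86 x 48 mm; lugs below the notches (x = 38, -20, out to y = 33, undersides 10 mm up). Put on the blue bin with x axes opposed, the lugs stand on its rim: it sits 40 mm higher than the blue, its lowest 10 mm in the mouth with 3 mm play each way. With x axes alike it nests, sinking 10 to 16 mm lower than that (wrong).
- nozzle_center (a point): Copper welding nozzle standing on its flat base, tip up: a cylinder of 28 mm diameter up to 28 mm, then a cone to 12 mm diameter, 46 mm high in all, 0.09 kg. This point is on its axis, 23 mm above the base; own z points to the tip.
- cassette_center (a point): Green protective-window cassette lying flat, with a round glass window: 60 (own x) x 44 (own y) x 20 mm high, 0.08 kg. This point is its centre, 10 mm above its underside; own z up.
- red_rest: Small red bent-steel torch rest, empty, on a black rubber foot, fixed to the table: foot 60 deep (own x) x 90 wide (own y), 70 mm high. Origin at the centre of its underside. Own x points away from the robot (to its back), y left, z up. The steel block always stands 270 mm from it, centre to centre, along its own y axis, on one side or the other.
- block: Dark steel setting block with two yellow bands round its sides, fixed to the table: 70 x 70 x 40 mm high, flat top. Origin at the centre of its underside, on the table; z up; axes parallel to the red rest's.
- can_center (a point): Silver can, upright, 52 mm diameter, 75 mm high, to be left alone. This point is its centre, half-way up.
- jar_center (a point): Small amber glass jar with a white lid, upright, 34 mm diameter, 42 mm high, to be left alone. This point is its centre, half-way up.
There are look-alikes about, which are no part of the job. Of the things that look like the part that bears nozzle_center, the smallest one is meant.

How it is judged:
At the end, for the whole second after the job is handed in: Blue bin upright, within 147 mm of both the rest and the block and 14 mm of their line; yellow bin level on its rim, 36-45 mm higher, within 8 mm and 0.15 rad; nozzle upright on the block within 14 mm per axis; cassette flat, 66-100 mm behind the rest's centre, within 15 mm sideways; all at rest (horizontal distance between blue_bin_center and red_rest below 0.147 m and horizontal distance between blue_bin_center and block below 0.147 m and x of blue_bin_center in the frame of red_rest between -0.014 and 0.014 m and height (world z) of blue_bin_center between 0.021 and 0.029 m and angle between each of blue_bin_center, yellow_bin_center's own z axis and vertical below 0.06 rad and z of yellow_bin_center in the frame of blue_bin_center between 0.036 and 0.045 m and horizontal distance between yellow_bin_center and blue_bin_center below 0.008 m and angle between the x axis of yellow_bin_center and the x axis of blue_bin_center, either way round below 0.15 rad and x of nozzle_center in the frame of block between -0.014 and 0.014 m and y of nozzle_center in the frame of block between -0.014 and 0.014 m and z of nozzle_center in the frame of block between 0.06 and 0.066 m and angle between each of nozzle_center, cassette_center's own z axis and vertical below 0.1 rad and x of cassette_center in the frame of red_rest between 0.066 and 0.1 m and y of cassette_center in the frame of red_rest between -0.015 and 0.015 m and height (world z) of cassette_center between 0.007 and 0.014 m and linear speed of each of blue_bin, yellow_bin, nozzle, cassette below 0.02 m/s and angular speed of each of blue_bin, yellow_bin, nozzle, cassette below 0.2 rad/s); the robot touches nothing.
It fails at once if the silver can is shifted by more than 15 mm or tipped (distance of can_center from where it was at the start of the episode above 0.015 m or angle between can_center's own z axis and vertical above 0.2 rad).
It fails at once if the amber jar is shifted by more than 15 mm or tipped (distance of jar_center from where it was at the start of the episode above 0.015 m or angle between jar_center's own z axis and vertical above 0.2 rad).
It also fails if it takes over 101 s, if anything falls off the work surface, if the arm or the gripper's body presses on something with over 40 N, if the wrist force passes 120 N, or if a joint passes its speed limit or range.

## Robot

A 6-joint arm with a two-finger parallel gripper is mounted at the origin on the work surface. World frame = base frame: x ahead of the robot, y to its left, z up, the work surface at z = 0. Lengths are in m, angles in rad, forces in N, time in s.
With the tool pointing down it reaches from about 0.35 to 0.775 m from the base axis. Payload 7.3 kg.
Tool frame: the origin (TCP) lies midway between the tips of the shut fingers; the grasp point (between the pads) lies 19 mm behind it (bot.grasp_offset is the distance from the TCP to the grasp point, in m); z points along the fingers, y is the line along which they close (so a half turn about z gives the same grasp; the last joint's range is limited). The gripper opens to 92 mm and grips with 3 to 60 N. Pads are 19 mm wide; open, the fingers measure 130 mm over their backs; the gripper's body (75 mm by 190 mm) begins 47 mm behind the grasp point.
Start: joints at [-1.319, 0.342, 1.524, -0, 1.275, -0.146], TCP at [0.203, -0.484, 0.227] pointing down, gripper open.
Joint ranges: [-2.53, 2.53], [-0.77, 2.02], [0.04, 2.7], [-1, 4.14], [0.28, 2.66], [-3.11, 3.11]. Speed limits (rad/s): [2.57, 2.57, 3.14, 3.14, 3.14, 3.14].

## Interface

Orientations are given as a rotation vector (axis times angle).
In Python, from cell import status, vision, bot gives the robot as it stands.
- The arm moves only by the shell command python3 -m pendant 'ROWS' [FORCE]. ROWS is JSON, a list of rows, each a list of 5 numbers: the shift along the tool's x, y, z in cm, then the turn about the tool's z in rad, then the opening, from -1 (shut) to 1 (fully open). In form: [[x, y, z, turn, claw], ...]. A call has 1 to 12 rows; each row is the pose to reach, as a shift and turn from the pose commanded when the call began, along the tool's axes at that moment; what a row does not reach only later rows make up. A row lasts 1/8 s, in which the tool goes at most 62.5 mm and 10.7 degrees, less where a joint would pass 70% of its speed; a pose out of reach is approached as far as the arm can. A call with a gripper value outside its range is refused whole. The fingers move at their own pace and stop on an object; FORCE is the grip in N (left out, the last holds). Time passes only in rows, so rows that repeat a pose let the fingers close. It gives the time, the measured TCP pose, the force, the opening and the grip force at its end, in the units of the state.
- status.read_state(): the state, without advancing time (a new reading comes with each control period).
- vision.read_camera(name): name is "side" or "top" or "wrist"; returns the picture (400x640x3 uint8, red, green, blue); there is no depth.
- vision.camera_params(name): a dict with "vfov" (degrees; the focal length in pixels is half the picture's height over the tangent of half this angle, whatever the lens; pixels are square), "cx", "cy" (the principal point, pixels), "rvec" (rotation vector, rad) and "tvec" (3), from world to camera coordinates, as OpenCV has them. Camera axes: x right, y down, z forward; pixel columns grow to the right and rows downward; lengths in m; the calibration is good to about 2 mm. A picture is of the moment at which its call begins: read the wrist's pose just before it. camera_params takes no time and is no camera call; for the wrist camera it gives the pose at the moment of the call.
- bot.job_done(): hands the job in; it is judged then, once.
The state is a dict: "t": time; "joints": joint angles; "qd": joint speeds; "tau": joint torques, N m; "eef_pos": TCP position; "orientation": TCP orientation; "force": force on the tool from outside, world axes, zero at the start; "ft_torque": the same for the moment, N m; "opening": finger opening in m; "gripper_force": force on a finger pad.
Only numpy, scipy, OpenCV 4.12 (cv2) and the standard library are available. Lean on these libraries where they do the work, as an engineer would, in place of code of your own. Each camera call takes 0.05 s, during which the arm holds its last target. There are 200 camera calls.

## Working session

There is one attempt and no reset: what is moved stays moved. The work goes in short steps, Python scripts to look and compute and a shell command to move; the robot and the scene stay as the last step left them, time stands still between calls to the robot, and variables do not carry over. Pictures are saved under pics/ and viewed, at most 14 in all, crops included, and the job is handed in when it is done.

```bash
ls; mkdir -p pics
python3 - <<'E'
from cell import status, vision, bot
import cv2
print(status.read_state())
for n in ["top","side","wrist"]:
    print(n,vision.camera_params(n))
    cv2.imwrite(f"pics/{n}0.png",cv2.cvtColor(vision.read_camera(n),cv2.COLOR_RGB2BGR))
E
```

```text
pics
{'t': 0.0, 'joints': array([-1.31901146e+00,  3.42719564e-01,  1.52502680e+00, -1.72699699e-05,
        1.27536165e+00, -1.45979999e-01]), 'qd': array([-0.00023541,  0.00013245, -0.00033434,  0.00014799, -0.00060816,
        0.00071817]), 'tau': array([-3.87607565e-05, -4.31239772e+01, -2.44225395e+01,  7.15652341e-02,
        5.58597723e-02, -1.32559417e-04]), 'eef_pos': array([ 0.20328756, -0.48360934,  0.22604317]), 'orientation': array([-3.07818144e+00, -6.20405726e-01,  1.51702666e-04]), 'force': array([ 0.19285931, -0.48220116,  0.62038529]), 'ft_torque': array([-0.03768433, -0.03594264,  0.04546695]), 'gripper_force': 0.0, 'opening': 0.09161949338935176}
top {'vfov': 53.85453496959047, 'cx': 322.12516741909957, 'cy': 203.81839047410995, 'rvec': array([ 2.18609382, -2.1605378 ,  0.06713433]), 'tvec': array([0.00582834, 0.50736242, 0.89241552])}
side {'vfov': 51.0961222350751, 'cx': 323.10492421159273, 'cy': 202.7107039206216, 'rvec': array([ 0.95058237, -2.30475949,  1.25864601]), 'tvec': array([0.36687697, 0.2589799 , 0.67693877])}
wrist {'vfov': 65.6134275691137, 'cx': 325.5765913920971, 'cy': 198.53358402700135, 'rvec': array([-2.43233969,  1.61672097,  0.21150927]), 'tvec': array([-0.5241576 , -0.03091002,  0.39030787])}
```

View pics/top0.png

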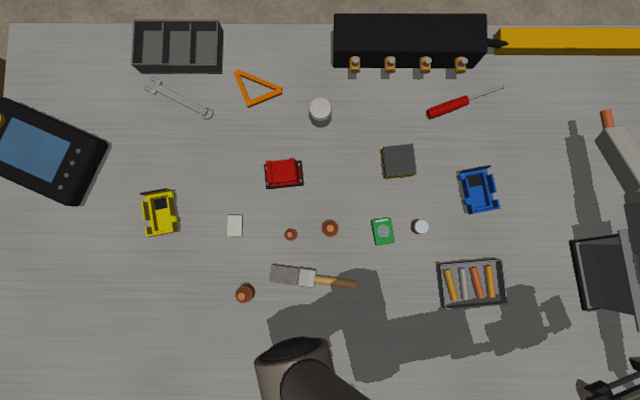

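View pics/side0.png

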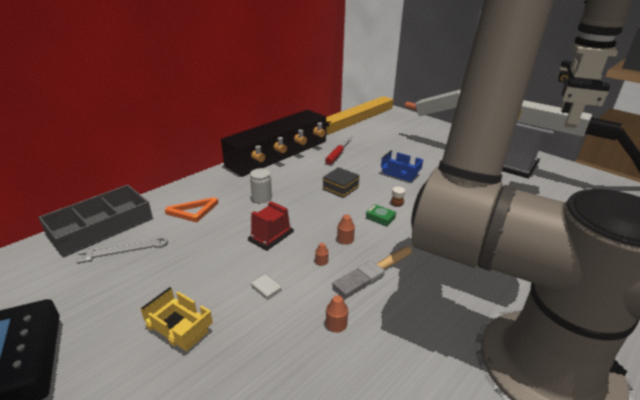

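```bash
cat > h.py <<'E'
import numpy as np, cv2
from scipy.spatial.transform import Rotation as R
from cell import status, vision, bot
def K(p):
    f=200/np.tan(np.radians(p["vfov"]/2)); return np.array([[f,0,p["cx"]],[0,f,p["cy"]],[0,0,1.]])
def cast(p,uv,z):
    uv=np.atleast_2d(np.asarray(uv,float)); M=R.from_rotvec(p["rvec"]).as_matrix(); c=-M.T@p["tvec"]
    d=(M.T@np.linalg.inv(K(p))@np.c_[uv,np.ones(len(uv))].T).T
    return c+d*((z-c[2])/d[:,2])[:,None]
def proj(p,X):
    return cv2.projectPoints(np.atleast_2d(np.asarray(X,float)),p["rvec"],p["tvec"],K(p),None)[0][:,0]
def shot(n,f=None):
    p=vision.camera_params(n); im=cv2.cvtColor(vision.read_camera(n),cv2.COLOR_RGB2BGR)
    if f: cv2.imwrite(f"pics/{f}.png",im)
    return p,im
def blobs(im,lo,hi,amin=40):
    m=cv2.inRange(cv2.cvtColor(im,cv2.COLOR_BGR2HSV),np.array(lo),np.array(hi))
    c=cv2.findContours(m,cv2.RETR_EXTERNAL,cv2.CHAIN_APPROX_NONE)[0]
    return sorted([k for k in c if cv2.contourArea(k)>amin],key=cv2.contourArea)[::-1]
def tool():
    s=status.read_state(); return s["eef_pos"],R.from_rotvec(s["orientation"])
def go(target,yaw=None):
    """shift in tool cm to world TCP target; turn to put tool y along world angle yaw (mod pi)"""
    p,r=tool(); d=r.inv().apply(np.array(target)-p)*100
    t=None
    if yaw is not None:
        v=r.inv().apply([np.cos(yaw),np.sin(yaw),0]); t=np.arctan2(-v[0],v[1]); t=(t+np.pi/2)%np.pi-np.pi/2
    print("shift cm",d.round(2),"turn",t, "j6",status.read_state()["joints"][5].round(2),"t",status.read_state()["t"])
E
python3 - <<'E'
from h import *
im=cv2.imread("pics/top0.png"); p=vision.camera_params("top")
for n,lo,hi in [("red",(0,150,60),(8,255,255)),("copper",(3,80,50),(15,230,255)),("yellow",(22,150,80),(35,255,255)),("blue",(105,150,60),(125,255,255)),("green",(50,100,60),(80,255,255)),("dark",(0,0,50),(180,60,82))]:
    for c in blobs(im,lo,hi,40)[:7]:
        r=cv2.minAreaRect(c); print(n,np.round(r[0]),np.round(r[1]),round(r[2]),cast(p,r[0],0.02)[0].round(3),cv2.contourArea(c))
cv2.imwrite("pics/crop1.png",cv2.resize(im[90:310,120:520],None,fx=2,fy=2,interpolation=cv2.INTER_CUBIC))
print("px/world 0.05 can",cast(p,[[320,101]],0.075),"jar",cast(p,[[420.5,225]],0.042))
print("tool",tool()[0],tool()[1].as_matrix().round(3))
E
```

```text
red [283. 172.] [26. 35.] 83 [0.581 0.104 0.02 ] 772.5
red [448. 106.] [10. 42.] 69 [ 0.741 -0.282  0.02 ] 360.5
copper [245. 293.] [16. 19.] 45 [0.301 0.187 0.02 ] 242.0
copper [330. 228.] [16. 16.] 45 [ 0.452 -0.006  0.02 ] 198.5
copper [477. 283.] [33.  7.] 75 [ 0.332 -0.341  0.02 ] 196.0
copper [607. 118.] [18. 11.] 79 [ 0.715 -0.648  0.02 ] 172.5
copper [290. 234.] [11. 11.] 90 [0.435 0.084 0.02 ] 93.0
yellow [570.  38.] [ 20. 139.] 90 [ 0.908 -0.57   0.02 ] 2733.5
yellow [159. 212.] [44. 34.] 82 [0.483 0.391 0.02 ] 974.5
blue [478. 191.] [43. 34.] 77 [ 0.542 -0.349  0.02 ] 985.5
green [382. 231.] [26. 19.] 81 [ 0.447 -0.127  0.02 ] 398.0
dark [407. 316.] [112. 318.] 80 [ 0.255 -0.184  0.02 ] 11391.0
dark [629. 203.] [158.  29.] 73 [ 0.517 -0.691  0.02 ] 1763.0
dark [613. 340.] [77. 31.] 68 [ 0.21 -0.64  0.02] 1214.5
dark [581. 170.] [100.  22.] 82 [ 0.592 -0.584  0.02 ] 1047.0
dark [175.  43.] [44. 86.] 90 [0.892 0.371 0.02 ] 1011.0
dark [399. 160.] [30. 30.] 83 [ 0.612 -0.166  0.02 ] 833.5
dark [295. 393.] [41. 27.] 48 [0.083 0.066 0.02 ] 561.5
px/world 0.05 can [[0.7321279  0.01841382 0.075     ]] jar [[ 0.46034135 -0.20979206  0.042     ]]
tool [ 0.20334591 -0.48372151  0.22622511] [[ 0.922  0.387 -0.   ]
 [ 0.387 -0.922  0.001]
 [ 0.    -0.001 -1.   ]]
```

View pics/crop1.png

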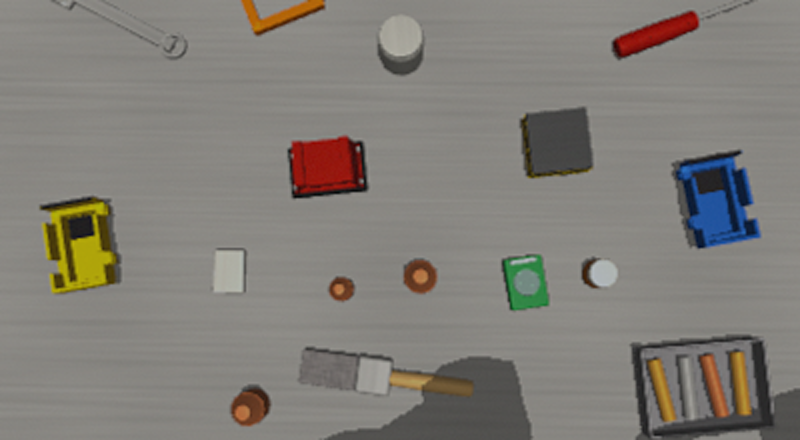

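Run:
```python
from h import *
im=cv2.imread("pics/top0.png"); p=vision.camera_params("top")
c=lambda a:np.array(a)/2.+[120,90]
b=cast(p,c([(522,115),(584,108),(592,168),(530,175)]),.04); print("block",b.round(3),b.mean(0))
print("sides",np.linalg.norm(np.diff(b,axis=0),axis=1), "ang",[np.degrees(np.arctan2(*(b[i]-b[j])[:2])) for i,j in((0,1),(3,2))])
f=cast(p,c([(292,196),(366,189)]),.005); print("foot front",f)
f=cast(p,c([(401,38)]),.075); print("can",f)
f=cast(p,c([(602,272)]),.042); print("jar",f)
for n,lo,hi in [("yellow",(22,150,80),(35,255,255)),("blue",(105,150,60),(125,255,255))]:
    k=[k for k in blobs(im,lo,hi,40) if cv2.contourArea(k)<1500][0]
    r=cv2.minAreaRect(k); q=cast(p,cv2.boxPoints(r),.045); print(n,q.round(3),q.mean(0).round(3))
M=tool()[1].as_matrix(); w=vision.camera_params("wrist"); Mw=R.from_rotvec(w["rvec"]).as_matrix()
print("cam in tool",M.T@(-Mw.T@w["tvec"]-tool()[0]), "cam axes in tool\n",(M.T@Mw.T).round(3))
```

```text
block [[ 0.636 -0.122  0.04 ]
 [ 0.645 -0.192  0.04 ]
 [ 0.576 -0.201  0.04 ]
 [ 0.567 -0.131  0.04 ]] [ 0.60615926 -0.16134509  0.04      ]
sides [0.07120005 0.06963407 0.07076006] ang [np.float64(-7.045109012401083), np.float64(-7.077986998286185)]
foot front [[0.54453299 0.14544896 0.005     ]
 [0.55378377 0.05787984 0.005     ]]
can [[0.71395464 0.01707089 0.075     ]]
jar [[ 0.45811498 -0.21089262  0.042     ]]
yellow [[0.526 0.427 0.045]
 [0.537 0.351 0.045]
 [0.439 0.333 0.045]
 [0.427 0.408 0.045]] [0.482 0.38  0.045]
blue [[ 0.578 -0.293  0.045]
 [ 0.595 -0.367  0.045]
 [ 0.501 -0.385  0.045]
 [ 0.483 -0.312  0.045]] [ 0.539 -0.339  0.045]
cam in tool [ 6.92158265e-02  2.11033943e-06 -1.58243156e-01] cam axes in tool
 [[-0.001 -0.967 -0.255]
 [ 1.    -0.    -0.001]
 [ 0.    -0.255  0.967]]
```

```bash
python3 -c "
from h import *
go([.545,-.338,.16],-1.37)"
```

```text
shift cm [37.14 -0.19  6.63] turn 0.19705528355583413 j6 -0.15 t 0.15
```

```bash
python3 -m pendant '[[37.1,-0.2,6.6,0.2,1],[37.1,-0.2,6.6,0.2,1],[37.1,-0.2,6.6,0.2,1],[37.1,-0.2,6.6,0.2,1],[37.1,-0.2,6.6,0.2,1],[37.1,-0.2,6.6,0.2,1],[37.1,-0.2,6.6,0.2,1],[37.1,-0.2,6.6,0.2,1],[37.1,-0.2,6.6,0.2,1],[37.1,-0.2,6.6,0.2,1]]'
python3 - <<'E'
from h import *
p,im=shot("wrist","w1")
for k in blobs(im,(105,120,40),(125,255,255),500)[:3]:
    r=cv2.minAreaRect(k); print(r); q=cast(p,cv2.boxPoints(r),.05); print(q.round(4),q.mean(0).round(4))
E
```

```text
t: 1.4
eef_pos: [0.5436, -0.3396, 0.1614]
orientation: [3.126, 0.307, 0.001]
force: [-0.3, -0.4, 1.0]
opening: 0.0918
gripper_force: 0.0
((332.0, 195.5), (109.0, 70.0), 90.0)
[[ 0.587  -0.3058  0.05  ]
 [ 0.5987 -0.3646  0.05  ]
 [ 0.5003 -0.3876  0.05  ]
 [ 0.4875 -0.323   0.05  ]] [ 0.5434 -0.3452  0.05  ]
```

View pics/w1.png

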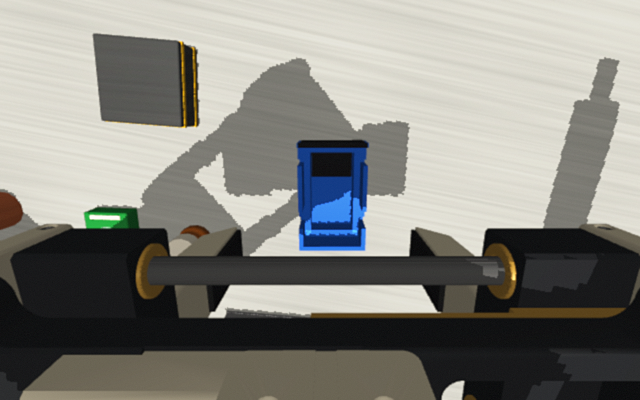

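```bash
python3 -c "
from h import *
go([.5434,-.3452,.025],-1.37)"
```

```text
shift cm [-0.16  0.55 13.63] turn -0.004754353699452096 j6 0.7 t 1.45
```

```bash
python3 -m pendant '[[-0.15,0.55,5,0,1],[-0.15,0.55,10,0,1],[-0.15,0.55,13.6,0,1],[-0.15,0.55,13.6,0,1],[-0.15,0.55,13.6,0,1],[-0.15,0.55,13.6,0,-1],[-0.15,0.55,13.6,0,-1],[-0.15,0.55,13.6,0,-1],[-0.15,0.55,13.6,0,-1],[-0.15,0.55,13.6,0,-1],[-0.15,0.55,13.6,0,-1],[-0.15,0.55,13.6,0,-1]]' 20
```

```text
t: 2.95
eef_pos: [0.5445, -0.3443, 0.0253]
orientation: [3.126, 0.31, 0.001]
force: [-1.1, 0.3, 5.2]
opening: 0.062
gripper_force: 20.0
```

```bash
python3 -c "
from h import *
go([.5434,-.3452,.12]);go([.591,-.0273,.12],0.118);go([.591,-.0273,.0265])"
```

```text
shift cm [-0.12  0.07 -9.47] turn None j6 0.69 t 2.95
shift cm [ 10.8  -30.17  -9.49] turn -1.4909727895835179 j6 0.69 t 2.95
shift cm [ 10.79 -30.17  -0.14] turn None j6 0.69 t 2.95
```

```bash
python3 -m pendant '[[0,0,-5,0,-1],[0,0,-10,0,-1],[0,0,-12,0,-1],[10.8,-30.2,-12,-1.49,-1],[10.8,-30.2,-12,-1.49,-1],[10.8,-30.2,-12,-1.49,-1],[10.8,-30.2,-12,-1.49,-1],[10.8,-30.2,-12,-1.49,-1],[10.8,-30.2,-12,-1.49,-1],[10.8,-30.2,-12,-1.49,-1],[10.8,-30.2,-12,-1.49,-1],[10.8,-30.2,-12,-1.49,-1]]'
python3 - <<'E'
from h import *
go([.591,-.0273,.0265],.118)
p,im=shot("wrist","w2")
E
```

```text
t: 4.45
eef_pos: [0.5904, -0.0266, 0.144]
orientation: [-2.089, -2.345, 0.001]
force: [-0.2, 0.8, -1.4]
opening: 0.062
gripper_force: 20.0
shift cm [-0.08  0.06 11.75] turn -0.002474172837474864 j6 -0.29 t 4.45
```

View pics/w2.png

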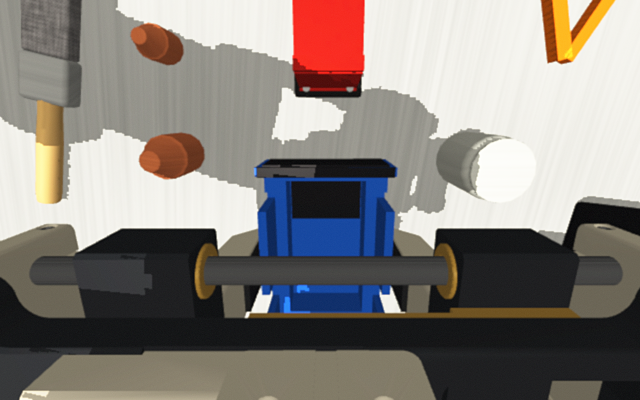

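```bash
python3 - <<'E'
from h import *
p=vision.camera_params("wrist")
print(cast(p,[(296,97),(362,97)],.003))
E
python3 -m pendant '[[-0.1,0.1,4,0,-1],[-0.1,0.1,8,0,-1],[-0.1,0.1,11,0,-1],[-0.1,0.1,11.8,0,-1],[-0.1,0.1,11.8,0,-1],[-0.1,0.1,11.8,0,-0.1],[-0.1,0.1,11.8,0,1],[-0.1,0.1,11.8,0,1],[-0.1,0.1,11.8,0,1],[-0.1,0.1,6,0,1],[-0.1,0.1,0,0,1],[-0.1,0.1,-2,0,1]]'
python3 -c "
from h import *
go([.482,.385,.17],1.57+.17)"
```

```text
[[0.55445621 0.0560218  0.003     ]
 [0.6147113  0.06284355 0.003     ]]
t: 6.0
eef_pos: [0.5937, -0.0279, 0.1692]
orientation: [2.084, 2.343, 0.006]
force: [-0.1, 0.8, -0.8]
opening: 0.092
gripper_force: 0.0
shift cm [42.31 -6.27 -0.22] turn 1.5185976173286777 j6 -0.29 t 6.0
```

```bash
python3 -m pendant '[[42.3,-6.3,-0.2,-1.62,1],[42.3,-6.3,-0.2,-1.62,1],[42.3,-6.3,-0.2,-1.62,1],[42.3,-6.3,-0.2,-1.62,1],[42.3,-6.3,-0.2,-1.62,1],[42.3,-6.3,-0.2,-1.62,1],[42.3,-6.3,-0.2,-1.62,1],[42.3,-6.3,-0.2,-1.62,1],[42.3,-6.3,-0.2,-1.62,1],[42.3,-6.3,-0.2,-1.62,1],[42.3,-6.3,-0.2,-1.62,1]]'
python3 - <<'E'
from h import *
print(status.read_state()["joints"])
p,im=shot("wrist","w3")
for k in blobs(im,(20,120,40),(35,255,255),500)[:3]:
    r=cv2.minAreaRect(k); print(r); q=cast(p,cv2.boxPoints(r),.05); print(q.round(4),q.mean(0).round(4))
E
```

```text
t: 7.38
eef_pos: [0.4801, 0.3849, 0.1667]
orientation: [-0.257, 3.131, -0.0]
force: [-0.1, 0.5, 0.1]
opening: 0.092
gripper_force: 0.0
[ 5.51382686e-01  5.55749039e-01  1.34834716e+00 -5.05406571e-05
  1.23751149e+00 -1.18290043e+00]
((325.1664733886719, 192.99415588378906), (108.24916076660156, 70.78099822998047), 87.99044799804688)
[[0.4383 0.345  0.05  ]
 [0.4262 0.4055 0.05  ]
 [0.5253 0.4283 0.05  ]
 [0.5388 0.362  0.05  ]] [0.4822 0.3852 0.05  ]
```

View pics/w3.png

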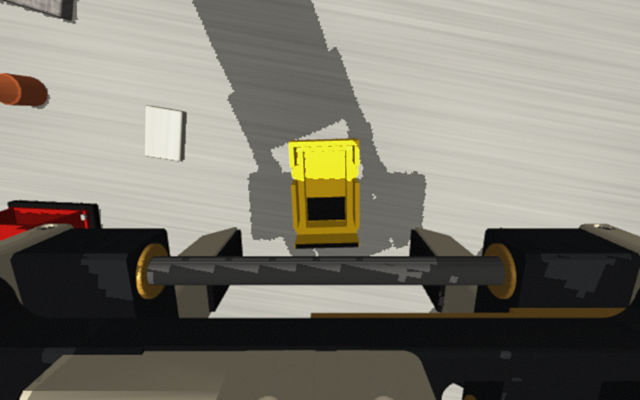

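```bash
python3 -c "
from h import *
go([.482,.385,.025],1.77)"
```

```text
shift cm [-0.19 -0.02 14.17] turn -0.03531551316422532 j6 -1.18 t 7.425
```

```bash
python3 -m pendant '[[-0.2,0,5,-0.035,1],[-0.2,0,10,-0.035,1],[-0.2,0,14.2,-0.035,1],[-0.2,0,14.2,-0.035,1],[-0.2,0,14.2,-0.035,1],[-0.2,0,14.2,-0.035,-1],[-0.2,0,14.2,-0.035,-1],[-0.2,0,14.2,-0.035,-1],[-0.2,0,14.2,-0.035,-1],[-0.2,0,14.2,-0.035,-1],[-0.2,0,14.2,-0.035,-1],[-0.2,0,14.2,-0.035,-1]]' 20
python3 - <<'E'
from h import *
go([.591,-.0273,.18],0.118)
p,im=shot("top")
for k in blobs(im,(105,150,60),(125,255,255),300)[:2]:
    r=cv2.minAreaRect(k); q=cast(p,cv2.boxPoints(r),.05); print(q.round(4),q.mean(0).round(4))
E
```

```text
t: 8.93
eef_pos: [0.4822, 0.3855, 0.0252]
orientation: [-0.315, 3.125, 0.0]
force: [-0.6, 1.0, 5.6]
opening: 0.0618
gripper_force: 20.0
shift cm [ -2.43 -42.62 -15.48] turn -1.4876095162733884 j6 -1.22 t 8.925
[[ 0.6172  0.0219  0.05  ]
 [ 0.6289 -0.0745  0.05  ]
 [ 0.5624 -0.0821  0.05  ]
 [ 0.5507  0.0137  0.05  ]] [ 0.5898 -0.0302  0.05  ]
```

```bash
python3 -m pendant '[[0,0,-6,0,-1],[0,0,-12,0,-1],[-2.4,-42.6,-15.5,1.654,-1],[-2.4,-42.6,-15.5,1.654,-1],[-2.4,-42.6,-15.5,1.654,-1],[-2.4,-42.6,-15.5,1.654,-1],[-2.4,-42.6,-15.5,1.654,-1],[-2.4,-42.6,-15.5,1.654,-1],[-2.4,-42.6,-15.5,1.654,-1],[-2.4,-42.6,-15.5,1.654,-1],[-2.4,-42.6,-15.5,1.654,-1],[-2.4,-42.6,-15.5,1.654,-1]]'
python3 - <<'E'
from h import *
go([.591,-.0273,.067],0.118); print(status.read_state()["joints"])
p,im=shot("wrist","w4")
E
```

```text
t: 10.48
eef_pos: [0.5903, -0.0274, 0.1791]
orientation: [-2.085, -2.349, 0.001]
force: [-0.5, 0.3, -0.6]
opening: 0.0618
gripper_force: 20.0
shift cm [-0.    0.08 11.21] turn 0.0010142696048269784 j6 -0.29 t 10.475
[-1.75962923e-01  5.01845192e-01  1.40611974e+00 -2.54032173e-05
  1.23467195e+00 -2.94968942e-01]
```

View pics/w4.png

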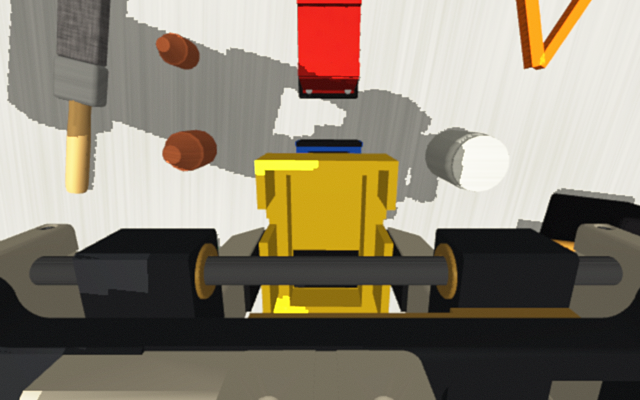

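Run:
```python
from h import *
p=vision.camera_params("wrist"); im=cv2.imread("pics/w4.png")
m=blobs(im[:160],(100,80,20),(130,255,255),30)
print([cv2.boundingRect(k) for k in m])
q=cast(p,[(296,141),(362,141)],.05); print(q); c=q.mean(0); t=np.array([-.0,0,0])
print("centre est",c-0.05*np.array([-np.sin(.118),np.cos(.118),0]))
# yellow rim ends held (z rim = TCP z+.025)
z=status.read_state()["eef_pos"][2]+.025
q=cast(p,[(256,155),(398,155)],z); print("yellow",q.mean(0)-0.05*np.array([-np.sin(.118),np.cos(.118),0]))
```

```text
[(295, 140, 68, 13)]
[[0.55855067 0.01658998 0.05      ]
 [0.61840768 0.02385652 0.05      ]]
centre est [ 0.59436549 -0.02942905  0.05      ]
yellow [ 0.59135935 -0.02426911  0.2042324 ]
```

```bash
python3 -m pendant '[[-0.25,0.14,4,0,-1],[-0.25,0.14,8,0,-1],[-0.25,0.14,9.8,0,-1],[-0.25,0.14,9.8,0,-1],[-0.25,0.14,10.3,0,-1],[-0.25,0.14,10.8,0,-1],[-0.25,0.14,11.1,0,-1],[-0.25,0.14,11.1,0,-1]]'
python3 - <<'E'
from h import *
shot("wrist","w5"); shot("side","s5")
a=cv2.imread("pics/w5.png")[60:340,120:520]; b=cv2.imread("pics/s5.png")[130:330,220:480]
b=cv2.resize(b,(400,308)); cv2.imwrite("pics/c5.png",np.vstack([a,b]))
E
```

```text
t: 11.52
eef_pos: [0.5922, -0.0295, 0.0687]
orientation: [2.086, 2.349, -0.0]
force: [0.5, 0.5, -1.2]
opening: 0.0617
gripper_force: 20.0
```

View pics/c5.png

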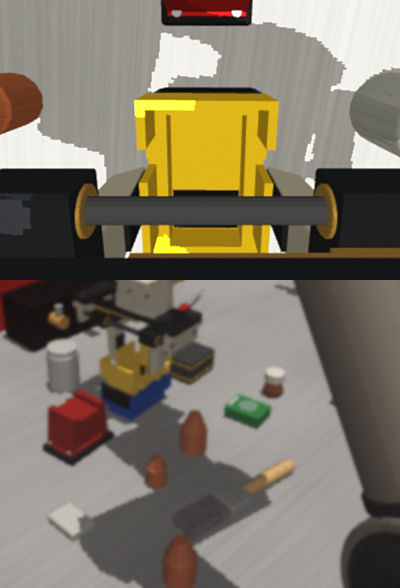

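```bash
python3 -m pendant '[[0,0,0.2,0,-1],[0,0,0.35,0,-1],[0,0,0.35,0,-1],[0,0,0.35,0,-0.1],[0,0,0.35,0,1],[0,0,0.35,0,1],[0,0,0.35,0,1],[0,0,-5,0,1],[0,0,-10,0,1],[0,0,-12,0,1],[0,0,-12,0,1]]'
python3 - <<'E'
from h import *
p,im=shot("wrist","w6")
for n,lo,hi,z in [("copper",(3,80,30),(15,255,255),.046)]:
    for k in blobs(im,lo,hi,100)[:5]:
        r=cv2.minAreaRect(k); print(n,r,cast(p,r[0],.02))
go([.435,.084,.17],.118)
b=cv2.imread("pics/w6.png"); shot("side","s6"); s=cv2.imread("pics/s6.png")[130:280,220:420]
cv2.imwrite("pics/c6.png",np.vstack([b[60:320,120:520],cv2.resize(s,(400,300))]))
E
```

```text
t: 13.0
eef_pos: [0.5932, -0.0297, 0.1904]
orientation: [2.084, 2.346, 0.003]
force: [-0.2, -0.3, -1.0]
opening: 0.0918
gripper_force: 0.0
copper ((190.0, 146.5), (39.0, 52.0), 90.0) [[ 0.4490586  -0.00805666  0.02      ]]
copper ((178.10000610351562, 49.79999923706055), (44.72135925292969, 29.06888198852539), 26.56505012512207) [[0.43699846 0.0841425  0.02      ]]
copper ((514.32421875, 34.719932556152344), (71.2838134765625, 19.517498016357422), 73.1416015625) [[0.75813996 0.13572007 0.02      ]]
copper ((547.2692260742188, 23.846141815185547), (6.37905216217041, 60.46232223510742), 33.6900634765625) [[0.78690332 0.14864065 0.02      ]]
shift cm [ 13.13 -14.28   1.86] turn -6.593968503887382e-06 j6 -0.3 t 13.05
```

View pics/c6.png

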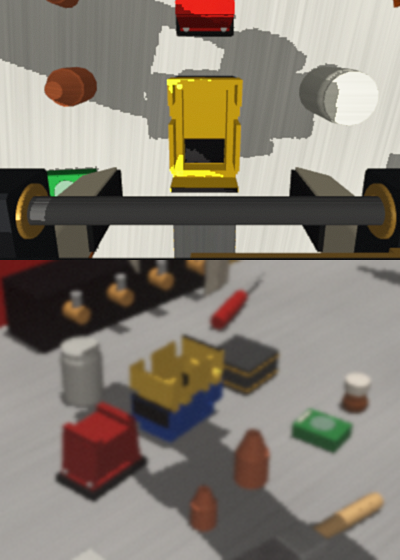

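```bash
python3 -m pendant '[[13.1,-14.3,2.5,0,1],[13.1,-14.3,2.5,0,1],[13.1,-14.3,2.5,0,1],[13.1,-14.3,2.5,0,1],[13.1,-14.3,2.5,0,1],[13.1,-14.3,2.5,0,1]]'
python3 - <<'E'
from h import *
p,im=shot("wrist","w7")
for k in blobs(im,(3,80,30),(15,255,255),100)[:5]:
    x,y,w,h=cv2.boundingRect(k); print((x,y,w,h),cv2.contourArea(k),cast(p,(x+w/2,y+h/2),.02).round(4))
p2,i2=shot("top")
for k in blobs(i2,(3,80,50),(15,230,255),40): print(cv2.boundingRect(k))
E
```

```text
t: 13.85
eef_pos: [0.4362, 0.0831, 0.1635]
orientation: [2.087, 2.347, 0.0]
force: [0.6, -0.4, 0.3]
opening: 0.092
gripper_force: 0.0
(155, 33, 63, 53) 2304.0 [[0.299  0.1862 0.02  ]]
(311, 170, 29, 33) 677.5 [[0.4368 0.0846 0.02  ]]
(312, 284, 35, 18) 343.0 [[ 0.455  -0.0333  0.02  ]]
(316, 248, 28, 9) 157.0 [[0.4498 0.0145 0.02  ]]
(236, 284, 19, 19)
(322, 220, 17, 17)
(470, 267, 15, 32)
(600, 109, 14, 20)
```

View pics/w7.png

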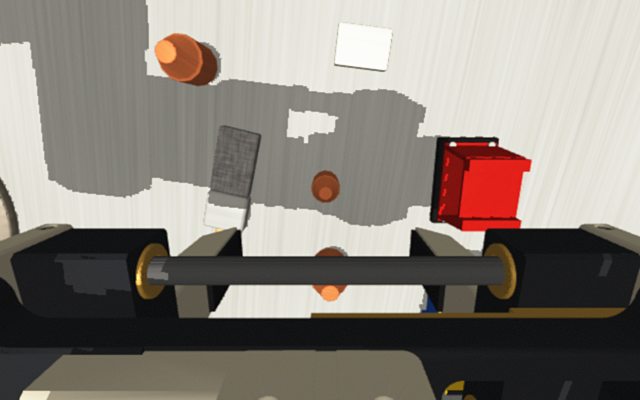

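Run:
```python
from h import *
p=vision.camera_params("wrist"); d=np.array([-.118,.993,0])
print(cast(p,(325.5,170),0)-.014*d, cast(p,(325.5,170),.028)-.014*d, cast(p,(325.5,203),.046)+.006*d)
go([.4368,.0846,.006],.118)
```

```text
[[0.4366523  0.08385244 0.        ]] [[0.43611386 0.08850715 0.028     ]] [[0.4369724  0.08082769 0.046     ]]
shift cm [ 0.15  0.1  15.75] turn -0.0012292653413135124 j6 -0.1 t 13.95
```

```bash
python3 -m pendant '[[0.05,0.1,6,0,0.6],[0.05,0.1,12,0,0.5],[0.05,0.1,15.7,0,0.5],[0.05,0.1,15.7,0,0.5],[0.05,0.1,15.7,0,0.5],[0.05,0.1,15.7,0,-1],[0.05,0.1,15.7,0,-1],[0.05,0.1,15.7,0,-1],[0.05,0.1,15.7,0,-1],[0.05,0.1,15.7,0,-1],[0.05,0.1,15.7,0,-1],[0.05,0.1,15.7,0,-1]]' 20
python3 -c "
from h import *
go([.6075,-.162,.16],.118)
p,im=shot('wrist','w8')"
```

```text
t: 15.45
eef_pos: [0.4359, 0.0843, 0.0068]
orientation: [2.086, 2.348, 0.0]
force: [-0.2, -1.0, 3.1]
opening: 0.0267
gripper_force: 20.0
shift cm [-26.49  14.15 -15.31] turn 4.2990929243647e-05 j6 -0.1 t 15.45
```

```bash
python3 -m pendant '[[0,0,-6,0,-1],[0,0,-12,0,-1],[0,0,-16,0,-1],[-26.5,14.2,-16,0,-1],[-26.5,14.2,-16,0,-1],[-26.5,14.2,-16,0,-1],[-26.5,14.2,-16,0,-1],[-26.5,14.2,-16,0,-1],[-26.5,14.2,-16,0,-1],[-26.5,14.2,-16,0,-1],[-26.5,14.2,-16,0,-1]]'
python3 - <<'E'
from h import *
p,im=shot("wrist","w9"); p2,i2=shot("side","s9"); go([.6075,-.162,.0475],.118)
cv2.imwrite("pics/c9.png",np.vstack([im[60:320,120:520],cv2.resize(i2[80:260,260:460],(400,360))]))
E
```

```text
t: 16.88
eef_pos: [0.6074, -0.1608, 0.1667]
orientation: [-2.085, -2.349, 0.0]
force: [0.6, 0.5, -1.0]
opening: 0.0274
gripper_force: 20.0
shift cm [-0.1  -0.04 11.96] turn 0.001335072116693592 j6 -0.5 t 16.975
```

View pics/c9.png

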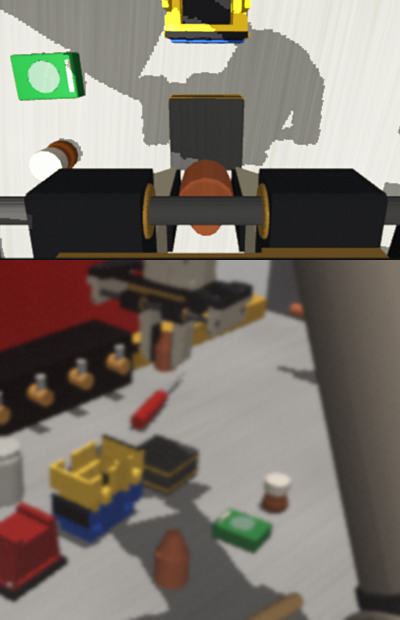

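```bash
python3 - <<'E'
from h import *
p=vision.camera_params("wrist"); d=np.array([-.118,.993,0])
c=cast(p,[(289.5,158),(363.5,158)],.04); print(c,c.mean(0)-.035*d)
E
python3 -m pendant '[[-0.1,-0.05,5,0,-1],[-0.1,-0.05,9,0,-1],[-0.1,-0.05,11,0,-1],[-0.1,-0.05,11.6,0,-1],[-0.1,-0.05,11.9,0,-1],[-0.1,-0.05,11.9,0,-1]]'
```

```text
[[ 0.57181744 -0.13302352  0.04      ]
 [ 0.63937509 -0.12495401  0.04      ]] [ 0.60972627 -0.16374377  0.04      ]
t: 17.73
eef_pos: [0.6082, -0.1632, 0.0488]
orientation: [2.085, 2.347, 0.001]
force: [0.3, -0.1, -0.8]
opening: 0.0275
gripper_force: 20.0
```

```bash
python3 -m pendant '[[0,0,0.1,0,-1],[0,0,0.17,0,-1],[0,0,0.17,0,-1],[0,0,0.17,0,0],[0,0,0.17,0,0.2],[0,0,0.17,0,0.2],[0,0,0.17,0,0.2],[0,0,-4,0,0.2],[0,0,-9,0,0.2],[0,0,-12,0,0.2],[0,0,-12,0,0.2]]'
python3 - <<'E'
from h import *
p,im=shot("top")
k=blobs(im,(50,100,60),(80,255,255),200)[0]; r=cv2.minAreaRect(k); q=cast(p,cv2.boxPoints(r),.02); print(r,q.round(4),q.mean(0))
go([.447,-.127,.17],-1.57+.13)
E
```

```text
t: 19.1
eef_pos: [0.609, -0.1636, 0.1705]
orientation: [2.083, 2.345, 0.003]
force: [0.5, 0.2, -0.4]
opening: 0.0553
gripper_force: 0.0Traceback (most recent call last):
  File "<stdin>", line 3, in <module>
IndexError: list index out of range
```

```bash
python3 -c "
from h import *
go([.447,-.127,.17],-1.43)"
```

```text
shift cm [  5.5  -15.55  -0.2 ] turn 1.5480172092057352 j6 -0.5 t 19.15
```

```bash
python3 -m pendant '[[5.5,-15.5,-0.2,1.55,0.2],[5.5,-15.5,-0.2,1.55,0.2],[5.5,-15.5,-0.2,1.55,0.2],[5.5,-15.5,-0.2,1.55,0.2],[5.5,-15.5,-0.2,1.55,0.2],[5.5,-15.5,-0.2,1.55,0.2],[5.5,-15.5,-0.2,1.55,0.3],[5.5,-15.5,-0.2,1.55,0.35],[5.5,-15.5,-0.2,1.55,0.35],[5.5,-15.5,-0.2,1.55,0.35],[5.5,-15.5,-0.2,1.55,0.35]]'
python3 - <<'E'
from h import *
p,im=shot("wrist","w10")
for k in blobs(im,(45,80,40),(85,255,255),300)[:2]:
    r=cv2.minAreaRect(k); q=cast(p,cv2.boxPoints(r),.02); print(r,q.round(4),q.mean(0).round(4))
    print("sides",np.linalg.norm(np.diff(q,axis=0),axis=1))
E
```

```text
t: 20.52
eef_pos: [0.4468, -0.1266, 0.1689]
orientation: [-3.133, -0.22, 0.002]
force: [-1.1, 0.2, -0.0]
opening: 0.062
gripper_force: 0.0
((328.5, 185.5), (59.0, 43.0), 90.0) [[ 0.4753 -0.1035  0.02  ]
 [ 0.4812 -0.1456  0.02  ]
 [ 0.4208 -0.1553  0.02  ]
 [ 0.4146 -0.1111  0.02  ]] [ 0.448  -0.1289  0.02  ]
sides [0.04248049 0.06117105 0.04465368]
```

View pics/w10.png

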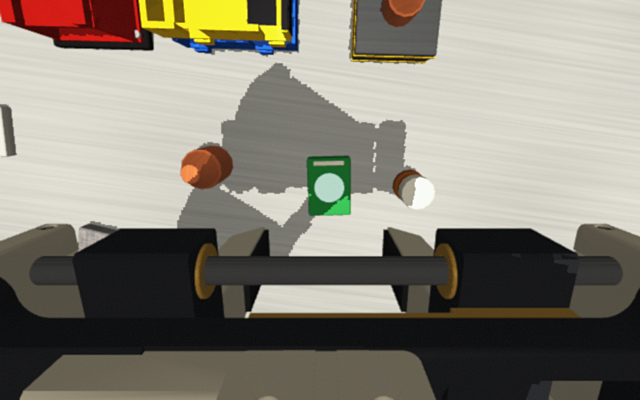

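```bash
python3 -c "
from h import *
go([.4475,-.129,.010])"
```

```text
shift cm [ 0.04  0.25 15.91] turn None j6 0.99 t 20.575
```

```bash
python3 -m pendant '[[0,0.25,6,0,0.35],[0,0.25,12,0,0.35],[0,0.25,15.9,0,0.35],[0,0.25,15.9,0,0.35],[0,0.25,15.9,0,0.35],[0,0.25,15.9,0,-1],[0,0.25,15.9,0,-1],[0,0.25,15.9,0,-1],[0,0.25,15.9,0,-1],[0,0.25,15.9,0,-1],[0,0.25,15.9,0,-1]]' 20
python3 -c "
from h import *
go([.577+.081,.105+.0097,.2],.118)"
```

```text
t: 21.95
eef_pos: [0.4483, -0.1296, 0.0119]
orientation: [3.133, 0.218, 0.003]
force: [-1.2, 0.0, 8.0]
opening: 0.0439
gripper_force: 19.9
shift cm [ 24.19 -21.26 -18.79] turn -1.549903519916703 j6 0.99 t 21.95
```

```bash
python3 -m pendant '[[0,0,-6,0,-1],[0,0,-12,0,-1],[0,0,-18.8,0,-1],[24.2,-21.3,-18.8,-1.55,-1],[24.2,-21.3,-18.8,-1.55,-1],[24.2,-21.3,-18.8,-1.55,-1],[24.2,-21.3,-18.8,-1.55,-1],[24.2,-21.3,-18.8,-1.55,-1],[24.2,-21.3,-18.8,-1.55,-1],[24.2,-21.3,-18.8,-1.55,-1],[24.2,-21.3,-18.8,-1.55,-1],[24.2,-21.3,-18.8,-1.55,-1]]'
python3 - <<'E'
from h import *
p,im=shot("wrist","w11"); p2,i2=shot("top","t11"); go([.658,.1147,.012],.118); print(status.read_state()["joints"].round(2))
cv2.imwrite("pics/c11.png",np.vstack([im[:320,60:600],cv2.resize(i2[60:260,200:500],(540,270))[:270]]))
E
```

```text
t: 23.45
eef_pos: [0.6575, 0.1153, 0.1986]
orientation: [-2.082, -2.352, 0.001]
force: [-0.2, -0.1, -0.8]
opening: 0.0439
gripper_force: 19.9
shift cm [-0.06  0.05 18.66] turn 0.0003842546616448228 j6 -0.06 t 23.55
[ 0.06  0.63  1.12 -0.    1.39 -0.06]
```

View pics/c11.png

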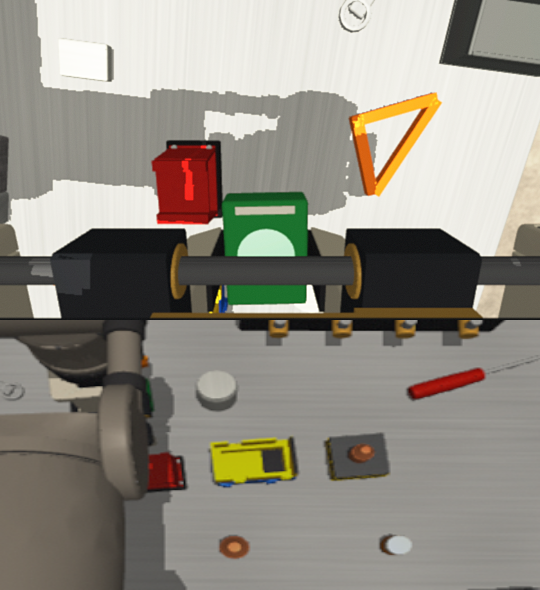

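```bash
python3 -m pendant '[[-0.05,0.05,6,0,-1],[-0.05,0.05,12,0,-1],[-0.05,0.05,16.5,0,-1],[-0.05,0.05,18.2,0,-1],[-0.05,0.05,18.6,0,-1],[-0.05,0.05,18.6,0,-1]]'
```

```text
t: 24.3
eef_pos: [0.6596, 0.1148, 0.0146]
orientation: [2.085, 2.347, 0.003]
force: [-0.1, -0.7, -1.8]
opening: 0.0438
gripper_force: 19.9
```

```bash
python3 -m pendant '[[0,0,0.15,0,-1],[0,0,0.2,0,-1],[0,0,0.2,0,0.05],[0,0,0.2,0,0.1],[0,0,0.2,0,0.1],[0,0,-4,0,0.1],[0,0,-10,0,0.1],[0,0,-16,0,0.1],[-22,-34,-16,0,0.1],[-22,-34,-16,0,0.1],[-22,-34,-16,0,0.1],[-22,-34,-16,0,0.1]]'
```

```text
t: 25.8
eef_pos: [0.4643, -0.0458, 0.1729]
orientation: [2.085, 2.348, 0.0]
force: [0.6, -1.3, -0.2]
opening: 0.0507
gripper_force: 0.0
```

```bash
python3 -m pendant '[[-12,-6,-6,0,0.1],[-12,-6,-6,0,0.1],[-12,-6,-6,0,0.1],[-12,-6,-6,0,0.1],[-12,-6,-6,0,0.1]]'
python3 - <<'E'
from h import *
p,im=shot("top","t12"); p2,i2=shot("side","s12")
def f(n,lo,hi,z,i=0):
    k=blobs(im,lo,hi,60)[i]; r=cv2.minAreaRect(k); q=cast(p,cv2.boxPoints(r),z); print(n,np.round(r[0]),q.mean(0).round(4))
f("cass",(50,100,60),(80,255,255),.02)
y=[k for k in blobs(im,(22,150,80),(35,255,255),300)]
for k in y[:3]: r=cv2.minAreaRect(k);print("yel",r,cast(p,cv2.boxPoints(r),.09).mean(0).round(4))
for k in blobs(im,(3,80,50),(15,230,255),40): r=cv2.minAreaRect(k);print("cop",r[0],cast(p,r[0],.065).round(4))
ex=np.array([.993,.118]);ey=np.array([-.118,.993]);print("rest y-frame: use rest .577,.105")
cv2.imwrite("pics/c12.png",np.vstack([cv2.resize(im[60:220,220:440],(440,320)),cv2.resize(i2[130:270,220:420],(440,280))]))
E
```

```text
t: 26.42
eef_pos: [0.4204, -0.1702, 0.2322]
orientation: [-2.086, -2.348, -0.0]
force: [0.8, 0.2, 0.5]
opening: 0.0503
gripper_force: 0.0
cass [280. 140.] [0.6575 0.1124 0.02  ]
yel ((569.5, 38.0), (20.0, 139.0), 90.0) [ 0.8719 -0.526   0.09  ]
yel ((340.33660888671875, 163.86631774902344), (31.44317626953125, 45.0751838684082), 84.2894058227539) [ 0.5886 -0.0275  0.09  ]
cop (244.50003051757812, 293.0000305175781) [[0.3077 0.1771 0.065 ]]
cop (329.7500305175781, 227.75003051757812) [[ 0.4513 -0.0063  0.065 ]]
cop (606.615478515625, 118.076904296875) [[ 0.7012 -0.6166  0.065 ]]
cop (400.5, 158.5) [[ 0.6064 -0.1614  0.065 ]]
cop (479.452880859375, 292.5849304199219) [[ 0.316  -0.3297  0.065 ]]
rest y-frame: use rest .577,.105
```

View pics/c12.png

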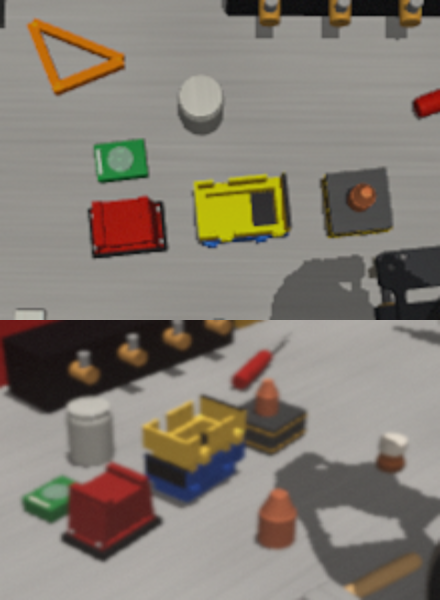

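```bash
python3 -c "
from cell import bot
print(bot.job_done())"
```

```text
the job is handed in; nothing more can be done
None
```

The bench is set out and the job is handed in at about 26 s of robot time. The last pictures show the bins stacked midway, the nozzle tip up on the block, the cassette behind the rest, and the can and jar where they were; no verdict came back.

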